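Snap the grease coupler onto the tilted nipple and hold it home

TASK

Pick up the steel grease coupler that stands on the bench and press it squarely onto the tilted nipple of the valve block until it snaps and its mouth has pushed the spring collar fully home. Keep it pressed fully home against the spring for a few seconds, and finish like that: still holding the coupler and still pressing. Leave the other loose things on the bench where they are.

Things in the scene. Friction and masses are not known exactly. Their poses are not given: they have to be found in the camera images.
- coupler: Loose grease coupler, 0.28 kg, 94 mm long, standing on its mouth. Origin: centre of the mouth (open lower end); z along its axis to the back end, x and y normal to the flats. From the mouth: round steel sleeve 32 mm across to 36 mm, grooved square grip 28 x 28 mm from 36 to 80 mm, barbed tail 18 mm across to 94 mm. Mouth hole 17.6 mm across in a 5 mm lip. It goes on at any turn about its axis.
- nipple_home (a point): Point on the nipple's axis where the centre of the coupler's mouth sits when fully home. z points out along the nipple (up and leaning), against the pressing direction. At home the roof of the coupler's chamber (26 mm from its mouth) stands on the stem's end: a firm stop. The nipple leans 11 to 26 degrees from vertical on a stiff swivel and does not swing when pressed along its axis.
- nipple_tip (a point): Centre of the free end of the nipple's steel stem, 26 mm from nipple_home along the same z. The stem is 16 mm across and tapers to 10 mm over its last 6 mm.
- detent_a (a joint): Travel into the stem, m, of one of four sprung detent balls round the stem, 12 mm from nipple_home along z, standing 2.5 mm out of it. 0 = out. The coupler's lip pushes them in (about 5 to 10 N in all), then they snap out behind it and draw it in. A snapped-on coupler let go stays on, but the collar's spring pushes it 3 to 4 mm back from home (collar at 0.006 to 0.007), so it must be kept pressed.
- collar (a joint): Travel of the spring collar, m: a steel ring 31 mm across and 6 mm thick round the stem, pushed down along the stem by the coupler's mouth. 0 = up (its upper face 10 mm from nipple_home along z), 0.010 = coupler fully home. Spring 0.7 N per mm, 7 N at home.
- block: Aluminium valve block, 95 x 85 x 42 mm (x, y, z), fixed to the bench, carrying the nipple in a yoke: two steel cheeks, 62 mm apart over their outsides, up to 73 mm above the bench. Origin: centre of its underside. The swivel pin lies along the block's y, 62 mm above the bench; the nipple leans to the block's -x; nipple_home is 20 mm from the pin.
- cap: Bystander: black plastic dust cap, round, 34 mm across, 28 mm high, standing loose. Origin: centre of its underside.
- wrench: Bystander: loose steel wrench lying on the bench, 180 mm long. Origin: centre of its underside, x along it.
- driver: Bystander: loose screwdriver lying on the bench, 200 mm long. Origin: centre of its underside, x along it.
- module: Bystander: loose flat grey terminal module, 80 x 55 x 31 mm. Origin: centre of its underside.
Mind the look-alikes: they are no part of the job. There is more than one size of the coupler; the job needs the middle-sized.

How it is judged:
On the way, in this order (a step that is already met when the one before it is completed fails the run):
1. the coupler is lifted clear of the bench (height (world z) of coupler above 0.03 m and distance between coupler and nipple_home above 0.03 m), for 0.1 s.
2. the coupler has snapped on and is kept pressed home, square on the nipple, for 1.5 s (value of joint collar above 0.008 m and distance between coupler and nipple_home below 0.003 m and angle between the z axis of coupler and the z axis of nipple_home, either way round below 0.1 rad), for 1.5 s.
At the end, for the whole second after the job is handed in: The coupler is snapped on, its mouth within 3 mm of home, its axis within 0.1 rad of the nipple's, the collar pushed down more than 8 mm of its 10 mm, and the fingers still hold and press it (more than 2 N), all through the last second (all of step 2 and contact force between coupler and the fingers above 2 N and contact force between coupler and block above 2 N); the arm keeps its last pose, push and grip.
It fails at once if a loose bystander (cap, wrench, screwdriver or module) is moved more than 25 mm (distance of any of cap, wrench, driver, module from where it was at the start of the episode above 0.025 m).
It also fails if it takes over 40 s, if anything falls off the work surface, if the arm or the gripper's body presses on something with over 40 N, if the wrist force passes 120 N, or if a joint passes its speed limit or range.

ROBOT

A 6-joint arm with a two-finger parallel gripper is mounted at the origin on the work surface. World frame = base frame: x ahead of the robot, y to its left, z up, the work surface at z = 0. Lengths are in m, angles in rad, forces in N, time in s.
With the tool pointing down it reaches from about 0.3 to 0.875 m from the base axis. Payload 6.4 kg.
Tool frame: the origin (TCP) lies at the very end of the fingers, on their centre line; the grasp point (between the pads) lies 19 mm behind it; z points along the fingers, y is the line along which they close (so a half turn about z gives the same grasp; the last joint's range is limited). The gripper opens to 88 mm and grips with 3 to 60 N. Pads are 18 mm wide; open, the fingers measure 123 mm over their backs; the gripper's body (75 mm by 187 mm) begins 45 mm behind the grasp point.
Start: joints at [0.985, 0.181, 1.607, -0, 1.354, -0.206], TCP at [0.213, 0.534, 0.239] pointing down, gripper open.
Joint ranges: [-2.99, 2.99], [-0.89, 2.07], [0.3, 2.58], [-1.14, 4.28], [0, 2.63], [-3.12, 3.12]. Speed limits (rad/s): [2.57, 2.57, 3.01, 3.14, 3.14, 3.14].

INTERFACE

Orientations are given as a rotation vector (axis times angle).
In Python, from workcell import sensors, optics, job gives the robot as it stands.
- The arm moves only by the tool move_arm, never from a script. Its argument "moves" is a list that holds one entry, the list of rows, each a list of 7 numbers: the shift along the world's x, y, z scaled (see below), then the turn, a rotation vector about the world's x, y, z scaled (see below), then the finger opening in mm, from 0 to 88.1. In form: [[[x, y, z, rx, ry, rz, gripper], ...]]. A call has exactly 10 rows; each row is the pose to reach, as a shift and turn from the pose commanded when the call began, turning the shorter way round; what a row does not reach only later rows make up. The controller multiplies each number of a shift by 0.4 m and each number of a turn by 180 degrees. A row lasts 1/8 s, in which the tool goes at most 62.5 mm and 10.7 degrees, less where a joint would pass 70% of its speed; a pose out of reach is approached as far as the arm can. A call with a number of a shift or a turn outside -1 to 1 is refused whole. A call with a gripper value outside its range is refused whole. The fingers move at their own pace and stop on an object; "force" is the grip in N (left out, the last holds). Time passes only in rows, so rows that repeat a pose let the fingers close, or fill a call up. It gives the time, the measured TCP pose, the force, the opening and the grip force at its end, in the units of the state.
- sensors.get_state(): the state, without advancing time (a new reading comes with each control period).
- optics.capture(name): name is "side" or "top" or "wrist"; returns the picture (420x560x3 uint8, red, green, blue); there is no depth.
- optics.camera_model(name): a dict with "fx", "fy", "cx", "cy" (pixels), "world_from_camera" (4x4, takes a point from camera to world coordinates). Camera axes: x right, y up, looking along -z (the intrinsics and any distortion apply to the point x, -y, -z); pixel columns grow to the right and rows downward; lengths in m; the calibration is good to about 2 mm. A picture is of the moment at which its call begins: read the wrist's pose just before it. camera_model takes no time and is no camera call; for the wrist camera it gives the pose at the moment of the call.
- job.job_done(): hands the job in; it is judged then, once.
The state is a dict: "time_s": time; "joint_pos": joint angles; "dq": joint speeds; "tau": joint torques, N m; "tool_pos": TCP position; "tool_rot": TCP orientation; "contact_force": force on the tool from outside, world axes, zero at the start; "torque": the same for the moment, N m; "opening": finger opening in m; "grasp_force": force on a finger pad.
Only numpy, scipy, OpenCV 4.12 (cv2) and the standard library are available. Lean on these libraries where they do the work, as an engineer would, in place of code of your own. Each camera call takes 0.05 s, during which the arm holds its last target. There are 200 camera calls.

## Working session

There is one attempt and no reset: what is moved stays moved. The work goes in short steps, Python scripts to look and compute and a tool call to move; the robot and the scene stay as the last step left them, time stands still between calls to the robot, and variables do not carry over. Pictures are saved under pics/ and viewed, at most 10 in all, crops included, and the job is handed in when it is done.

Besides the shell and the picture viewer there is one more tool, called after "Emit:" by a JSON object that holds its "fn" and its "kwargs", one argument or row to a line. move_arm: Moves the arm, as the interface text tells. Its arguments: {"type":"object","properties":{"moves":{"type":"array","items":{"type":"array","items":{"type":"array","items":{"type":"number"}}}},"force":{"type":"number"}},"required":["moves"]}

```bash
mkdir -p pics
cat > h.py <<'E'
import numpy as np, cv2
from workcell import sensors, optics, job
from scipy.spatial.transform import Rotation as R
def cap(n,f):
    im=optics.capture(n); cv2.imwrite('pics/'+f,im[:,:,::-1]); return im
def ray(m,u,v):
    T=np.array(m["world_from_camera"]); d=T[:3,:3]@np.array([(u-m["cx"])/m["fx"],-(v-m["cy"])/m["fy"],-1]); return T[:3,3],d/np.linalg.norm(d)
def atz(m,u,v,z):
    o,d=ray(m,u,v); return o+d*(z-o[2])/d[2]
def proj(m,p):
    T=np.array(m["world_from_camera"]); c=T[:3,:3].T@(np.array(p)-T[:3,3]); return np.array([m["cx"]+m["fx"]*c[0]/-c[2], m["cy"]+m["fy"]*c[1]/c[2]])
def tri(*rs):
    A=0;b=0
    for o,d in rs:
        P=np.eye(3)-np.outer(d,d);A=A+P;b=b+P@o
    x=np.linalg.solve(A,b); return x,[np.linalg.norm((np.eye(3)-np.outer(d,d))@(x-o)) for o,d in rs]
E
python3 - <<'E'
from h import *
np.set_printoptions(precision=4,suppress=True)
for n in ("side","top"):
    im=cap(n,n+'0.png'); m=optics.camera_model(n); print({k:v for k,v in m.items()})
a=[cv2.imread(f'pics/{n}0.png') for n in("side","top")]
print(sensors.get_state())
E
```

```text
{'fx': 502.77605383733214, 'fy': 502.77605383733214, 'cx': 279.39073194099007, 'cy': 216.1939045818113, 'world_from_camera': array([[ 0.8129,  0.3477, -0.4672,  0.2463],
       [-0.5824,  0.4757, -0.6593, -0.5184],
       [-0.007 ,  0.808 ,  0.5892,  0.5837],
       [ 0.    ,  0.    ,  0.    ,  1.    ]])}
{'fx': 384.34631105381766, 'fy': 384.34631105381766, 'cx': 275.32959718845365, 'cy': 205.06077234546947, 'world_from_camera': array([[ 0.0079,  0.9888, -0.1492,  0.5195],
       [-0.9993,  0.0023, -0.0373, -0.0112],
       [-0.0365,  0.1494,  0.9881,  0.7319],
       [ 0.    ,  0.    ,  0.    ,  1.    ]])}
{'time_s': 0.1, 'joint_pos': array([ 0.9847,  0.1815,  1.6078, -0.    ,  1.3538, -0.2063]), 'dq': array([-0.0006, -0.0002, -0.0023,  0.0004,  0.0018,  0.    ]), 'tau': array([  0.0007, -43.4822, -34.2698,   0.0705,   0.034 ,  -0.0001]), 'tool_pos': array([0.2129, 0.5336, 0.2379]), 'tool_rot': array([-0.5929, -3.0846,  0.0022]), 'contact_force': array([0.5347, 0.6166, 0.4843]), 'torque': array([-0.0082,  0.0787,  0.0524]), 'grasp_force': 0.0, 'opening': 0.08788435788160204}
```

View pics/side0.png

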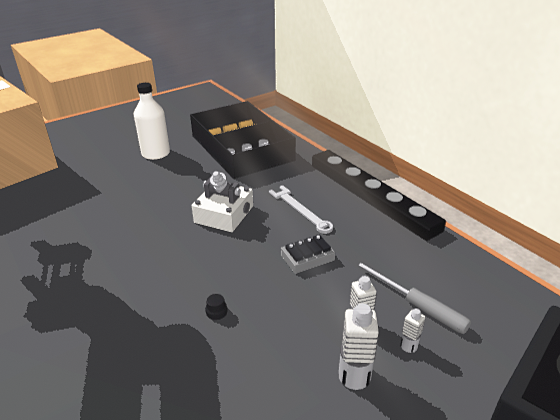

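View pics/top0.png

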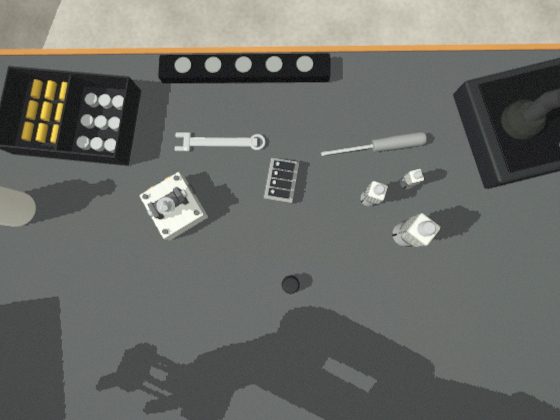

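The side view shows the block at (223,203), with the couplers at (357,345) large, (363,297) middle and (412,330) small. In the top view the block is at (172,205) and the middle coupler at about (375,192). I'll enlarge both areas.

Run:
```python
import cv2,numpy as np
s=cv2.imread('pics/side0.png');t=cv2.imread('pics/top0.png')
def c(im,x,y,w,h,k):return cv2.resize(im[y:y+h,x:x+w],None,fx=k,fy=k,interpolation=cv2.INTER_CUBIC)
# each 400x300
a=c(s,185,165,80,60,5);b=c(t,132,170,80,60,5);d=c(s,330,270,100,75,4);e=c(t,350,160,100,75,4)
cv2.imwrite('pics/crop.png',np.vstack([np.hstack([a,b]),np.hstack([d,e])]))
```

```text
(no output)
```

View pics/crop.png

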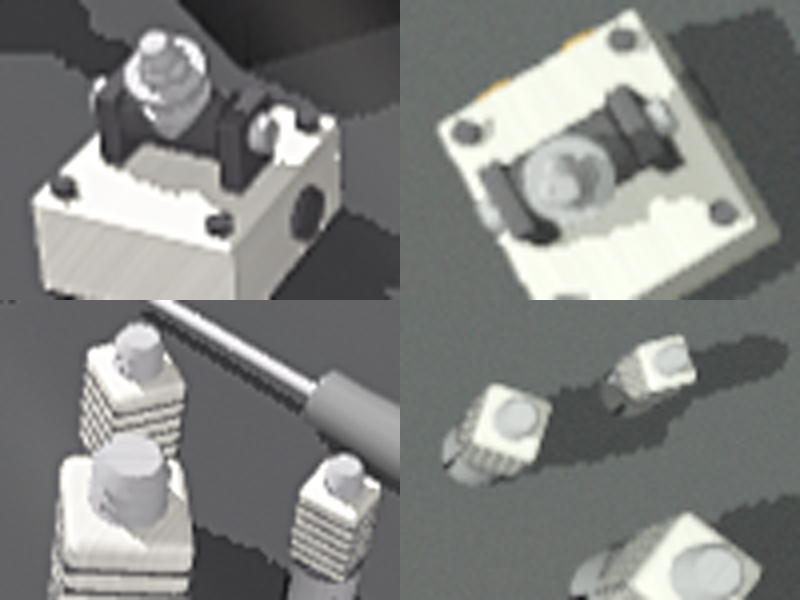

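Run:
```python
from h import *
np.set_printoptions(precision=4,suppress=True)
t=optics.camera_model("top");s=optics.camera_model("side")
print('tail',tri(ray(t,379.5,188),ray(s,364.2,279)), atz(t,379.5,188,.094),atz(s,364.2,279,.094))
cs=[atz(t,350+(x-400)/4,160+(y-300)/4,.08) for x,y in [(496,383),(552,405),(530,462),(472,440)]]
print('grip',np.array(cs),np.mean(cs,0))
B=[atz(t,*p,.042) for p in [(179,172),(139.6,194.4),(203.4,215.2)]]
print('block',np.array(B),np.linalg.norm(B[1]-B[0]),np.linalg.norm(B[2]-B[0]),'centre',(B[1]+B[2])/2)
print('tip',tri(ray(t,165.6,207.6),ray(s,215.4,173.4)))
w=optics.camera_model("wrist");print(w)
cap("wrist","w0.png")
```

```text
tail (array([ 0.6453, -0.1617,  0.0921]), [np.float64(0.00018444427666955892), np.float64(0.00018444427666954085)]) [ 0.6451 -0.1614  0.094 ] [ 0.6436 -0.163   0.094 ]
grip [[ 0.6605 -0.1558  0.08  ]
 [ 0.6509 -0.1792  0.08  ]
 [ 0.6262 -0.1691  0.08  ]
 [ 0.6357 -0.1449  0.08  ]] [ 0.6433 -0.1622  0.08  ]
block [[0.6854 0.1944 0.042 ]
 [0.643  0.2661 0.042 ]
 [0.6047 0.1458 0.042 ]] 0.08322024886513679 0.09419371188025924 centre [0.6238 0.2059 0.042 ]
tip (array([0.6094, 0.1958, 0.1043]), [np.float64(0.00015485909645972161), np.float64(0.00015485909645969166)])
{'fx': 336.5196801786719, 'fy': 336.5196801786719, 'cx': 278.8623605687398, 'cy': 205.07862590734734, 'world_from_camera': array([[ 0.3708, -0.8918, -0.2592,  0.145 ],
       [ 0.9287,  0.3559,  0.1044,  0.5609],
       [-0.0008, -0.2794,  0.9602,  0.3831],
       [ 0.    ,  0.    ,  0.    ,  1.    ]])}
```

Run:
```python
from h import *
np.set_printoptions(precision=4,suppress=True)
t=optics.camera_model("top");s=optics.camera_model("side")
print('big',tri(ray(t,427,227),ray(s,362.5,308)));print('small',tri(ray(t,418,175),ray(s,416.5,312)))
print('driver tip',atz(t,322,154,.005),'module',atz(t,281,180,.03))
print(R.from_rotvec(sensors.get_state()['tool_rot']).as_matrix())
```

```text
big (array([ 0.5772, -0.2246,  0.1289]), [np.float64(0.0006927929752141507), np.float64(0.0006927929752141103)])
small (array([ 0.6742, -0.2352,  0.0697]), [np.float64(0.0014683829155625763), np.float64(0.0014683829155625508)])
driver tip [ 0.7299 -0.0738  0.005 ] module [0.6728 0.0051 0.03  ]
[[-0.9287  0.3707 -0.0007]
 [ 0.3707  0.9287 -0.0011]
 [ 0.0003 -0.0013 -1.    ]]
```

View pics/w0.png

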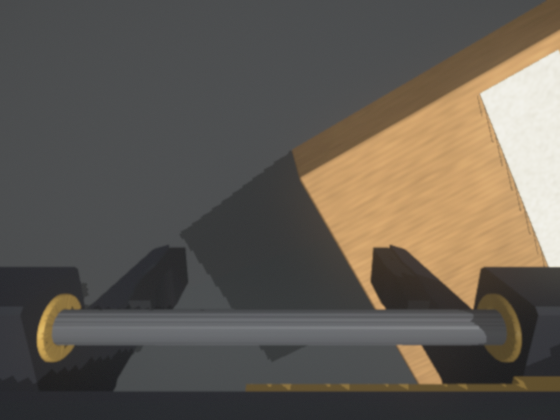

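Middle coupler: (0.644,-0.162), and its size fits. The nipple leans about 23° along (-0.857,-0.516). I'll go over the block first for a close look with the wrist camera.

Emit:
{"fn": "move_arm", "kwargs": {
  "moves": [
    [[0.12,-0.1,0,0,0,-0.03,88],[0.24,-0.2,0,0,0,-0.06,88],[0.36,-0.31,0,0,0,-0.1,88],[0.48,-0.41,0,0,0,-0.14,88],[0.6,-0.51,0,0,0,-0.18,88],[0.72,-0.61,0,0,0,-0.22,88],[0.84,-0.72,0,0,0,-0.26,88],[0.94,-0.8,0,0,0,-0.278,88],[0.97,-0.84,0,0,0,-0.278,88],[0.97,-0.84,0,0,0,-0.278,88]]
  ]
}}

```text
time_s: 1.4
tool_pos: [0.6012, 0.1972, 0.2381]
tool_rot: [-1.843, -2.543, 0.001]
contact_force: [-0.2, -0.5, -0.2]
opening: 0.0882
grasp_force: 0.0
```

Run:
```python
from h import *
import json
m=optics.camera_model("wrist");im=cap("wrist","w1.png")
json.dump({k:np.array(v).tolist() for k,v in m.items()},open('w1.json','w'))
s=sensors.get_state();print(s['time_s'],s['tool_pos'],s['tool_rot'],s['joint_pos']);print(proj(m,[.609,.196,.104]))
```

```text
1.45 [0.60037849 0.19837872 0.23822025] [-1.84129146e+00 -2.54366413e+00  8.28538264e-04] [ 1.31428165e-01  3.07482326e-01  1.45377337e+00  6.15119684e-04
  1.38174281e+00 -1.86345157e-01]
[288.24509171 199.6569182 ]
```

View pics/w1.png

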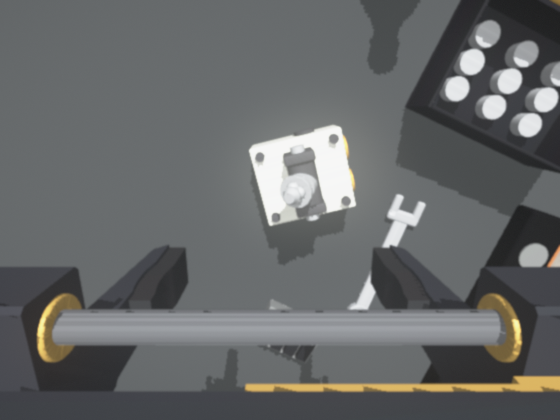

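Run:
```python
import cv2
i=cv2.imread('pics/w1.png')[117:235,243:361]
cv2.imwrite('pics/c1.png',cv2.resize(i,None,fx=5,fy=5,interpolation=cv2.INTER_CUBIC))
```

```text
(no output)
```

View pics/c1.png

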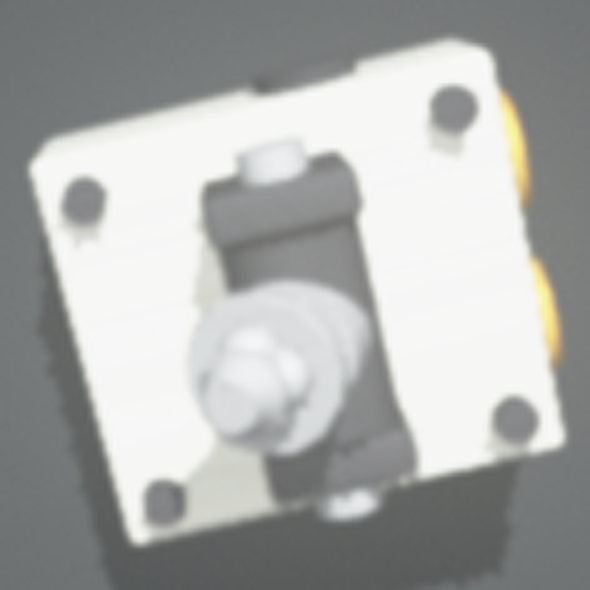

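```bash
cat > fit.py <<'E'
from h import *
import json
from scipy.optimize import least_squares
np.set_printoptions(precision=4,suppress=True)
t=optics.camera_model("top");s=optics.camera_model("side");w=json.load(open('w1.json'))
W=lambda x,y:(243+x/5-.4,117+y/5-.4)
T=lambda x,y:(132+(x-400)/5-.4,170+y/5-.4)
S=lambda x,y:(185+x/5-.4,165+y/5-.4)
# screws: index (sx,sy)
sg={0:(1,1),1:(1,-1),2:(-1,-1),3:(-1,1)}
def geo(p):
    c=np.array([p[0],p[1],0]);X=np.array([np.cos(p[2]),np.sin(p[2]),0]);Y=np.array([-X[1],X[0],0])
    n=-np.sin(p[3])*X+np.array([0,0,np.cos(p[3])]);pin=c+[0,0,.062]
    return c,X,Y,n,pin
def obs():
    # world: top view up=+x, left=+y ; block +x to (0.857,0.516)
    o=[]
    for m,f,tip,sc in [(w,W,(230,405),[(84,200),(453,108),(516,420),(165,500)]),(t,T,(565,192),[(624,39),(467,132),(723,212)]),(s,S,(153,43),[(63,187),(219,224),(306,120)])]:
        o.append((m,f(*tip),[f(*q) for q in sc]))
    return o
O=obs()
def res(p,full=False):
    c,X,Y,n,pin=geo(p);r=[]
    for i,(m,tip,sc) in enumerate(O):
        off=np.array([p[6+2*i],p[7+2*i],0])
        r+=list(proj(m,pin+.046*n+off)-tip)
        P=[proj(m,c+off+a*p[4]*X+b*p[5]*Y+[0,0,.044]) for a,b in sg.values()]
        for q in sc: r+=list(min((pp-q for pp in P),key=np.linalg.norm))
        r+=list(off/.001)   # prior px per mm
    return np.array(r)
p0=[.6238,.2059,np.arctan2(.516,.857),.4,.038,.033]+[0]*6
f=least_squares(res,p0);p=f.x;c,X,Y,n,pin=geo(p)
print(p,np.degrees(p[2:4]));print(res(p).round(2))
print('home',pin+.02*n,'tip',pin+.046*n,'n',n)
E
python3 fit.py
```

```text
[ 0.6241  0.2067  0.5584  0.3927  0.0378  0.033  -0.0005  0.0001  0.0003
 -0.0001  0.0002 -0.    ] [31.9918 22.4993]
[-0.2   0.45  0.32 -0.21  0.3  -0.1   0.08 -0.19  0.02  0.28 -0.54  0.1
  0.   -0.04 -0.37 -0.29  0.36  0.12  0.36  0.08  0.25  0.31 -0.07  0.
 -0.18 -0.28 -0.02  0.08 -0.17  0.16 -0.02  0.32  0.23 -0.04  0.  ]
home [0.6176 0.2027 0.0805] tip [0.6091 0.1974 0.1045] n [-0.3246 -0.2027  0.9239]
```

Emit:
{"fn": "move_arm", "kwargs": {
  "moves": [
    [[0.013,-0.11,0,0,0,-0.03,60],[0.027,-0.225,0,0,0,-0.06,60],[0.04,-0.34,0,0,0,-0.09,60],[0.054,-0.45,0,0,0,-0.12,60],[0.068,-0.56,0,0,0,-0.15,60],[0.08,-0.67,0,0,0,-0.18,60],[0.095,-0.78,0,0,0,-0.21,60],[0.106,-0.87,0,0,0,-0.224,60],[0.108,-0.9,0,0,0,-0.224,60],[0.108,-0.9,0,0,0,-0.224,60]]
  ]
}}

```text
time_s: 2.7
tool_pos: [0.6442, -0.1605, 0.2387]
tool_rot: [-2.604, -1.756, -0.0]
contact_force: [-0.7, 0.9, -0.1]
opening: 0.0598
grasp_force: 0.0
```

Run:
```python
from h import *
import json
np.set_printoptions(precision=4,suppress=True)
m=optics.camera_model("wrist");im=cap("wrist","w2.png")
json.dump({k:np.array(v).tolist() for k,v in m.items()},open('w2.json','w'))
s=sensors.get_state();print(s['time_s'],s['tool_pos'],s['joint_pos']);print(R.from_rotvec(s['tool_rot']).as_matrix());u=proj(m,[.6445,-.162,.094]);print(u)
x,y=int(u[0])-60,int(u[1])-60;print(x,y)
cv2.imwrite('pics/c2.png',cv2.resize(im[y:y+120,x:x+120,::-1],None,fx=5,fy=5,interpolation=cv2.INTER_CUBIC))
```

```text
2.75 [ 0.6442 -0.16    0.2387] [-0.4221  0.3753  1.3646  0.0007  1.4022 -0.0383]
[[ 0.3745  0.9272 -0.0003]
 [ 0.9272 -0.3745  0.0008]
 [ 0.0007 -0.0006 -1.    ]]
[281.212  193.2083]
221 133
```

View pics/c2.png

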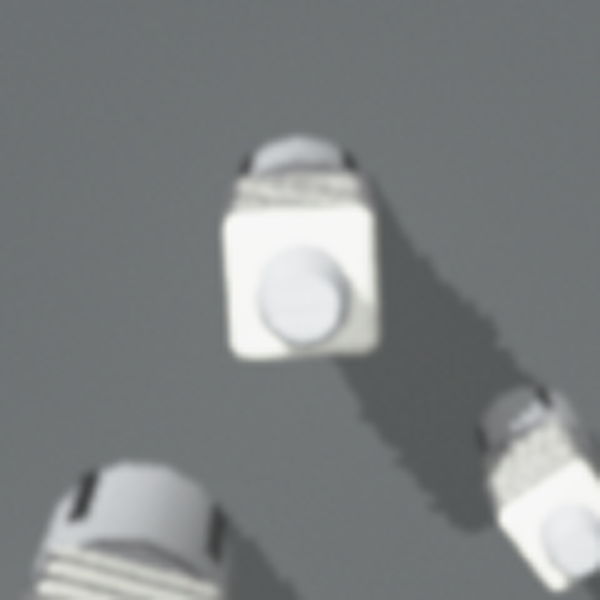

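Run:
```python
from h import *
import json
np.set_printoptions(precision=4,suppress=True)
m=json.load(open('w2.json'));g=lambda x,y:(221+x/5-.4,133+y/5-.4)
print(atz(m,*g(302,302),.094)); C=np.array([atz(m,*g(*q),.08) for q in [(223,208),(378,206),(382,358),(231,361)]]);print(C,C.mean(0),[np.linalg.norm(C[i]-C[i-1]) for i in range(4)])
e=C[1]-C[0]+C[2]-C[3];print(np.degrees(np.arctan2(e[1],e[0])))
e=C[0]-C[3]+C[1]-C[2];print(np.degrees(np.arctan2(e[1],e[0])))
```

```text
[ 0.6444 -0.1618  0.094 ]
[[ 0.6363 -0.1432  0.08  ]
 [ 0.6628 -0.1535  0.08  ]
 [ 0.653  -0.1808  0.08  ]
 [ 0.6265 -0.1707  0.08  ]] [ 0.6447 -0.162   0.08  ] [np.float64(0.029214506880169824), np.float64(0.028393400095585948), np.float64(0.02899381385701009), np.float64(0.028393406000878973)]
-21.03816143683545
70.27458635490457
```

Emit:
{"fn": "move_arm", "kwargs": {
  "moves": [
    [[0.001,0.001,-0.1,0,0,0.009,60],[0.001,0.001,-0.2,0,0,0.009,60],[0.001,0.001,-0.3,0,0,0.009,60],[0.001,0.001,-0.4,0,0,0.009,60],[0.001,0.001,-0.47,0,0,0.009,60],[0.001,0.001,-0.494,0,0,0.009,60],[0.001,0.001,-0.494,0,0,0.009,60],[0.001,0.001,-0.494,0,0,0.009,20],[0.001,0.001,-0.494,0,0,0.009,20],[0.001,0.001,-0.494,0,0,0.009,20]]
  ],
  "force": 55
}}

```text
time_s: 4.0
tool_pos: [0.6452, -0.1618, 0.0421]
tool_rot: [2.58, 1.79, 0.001]
contact_force: [-0.2, 0.6, 0.2]
opening: 0.0321
grasp_force: 0.0
```

Run:
```python
from h import *
s=sensors.get_state();print(s['time_s'],s['tool_pos'],s['opening'],s['grasp_force'],s['contact_force'])
cap("side","s3.png")
```

```text
4.0 [ 0.64521823 -0.16183132  0.04205815] 0.03208141847191612 0.0 [-0.24925878  0.64139357  0.22856642]
```

Emit:
{"fn": "move_arm", "kwargs": {
  "moves": [
    [[0,0,0,0,0,0,20],[0,0,0,0,0,0,20],[0,0,0,0,0,0,20],[0,0,0,0,0,0,20],[0,0,0.05,0,0,0,20],[0,0,0.15,0,0,0,20],[0,0,0.27,0,0,0,20],[0,0,0.39,0,0,0,20],[0,0,0.5,0,0,0,20],[0,0,0.5,0,0,0,20]]
  ]
}}

```text
time_s: 5.3
tool_pos: [0.6467, -0.1622, 0.2465]
tool_rot: [2.575, 1.787, 0.007]
contact_force: [-0.2, -1.2, -2.3]
opening: 0.0276
grasp_force: 54.7
```

Run:
```python
from h import *
np.set_printoptions(precision=4,suppress=True)
s=sensors.get_state();print(s['time_s'],s['tool_pos'],s['opening'],s['grasp_force'],s['contact_force']);print(R.from_rotvec(s['tool_rot']).as_matrix())
cap("side","s4.png")
```

```text
5.3 [ 0.6467 -0.1622  0.2465] 0.027614765619095392 54.699422687629635 [-0.1686 -1.1716 -2.2698]
[[ 0.3501  0.9367  0.0078]
 [ 0.9367 -0.35   -0.0033]
 [-0.0004  0.0085 -1.    ]]
```

Emit:
{"fn": "move_arm", "kwargs": {
  "moves": [
    [[-0.02,0.1,0,0,0,0,20],[-0.04,0.2,0,0.01,-0.016,0,20],[-0.06,0.3,0,0.02,-0.032,0,20],[-0.085,0.41,0,0.03,-0.048,0,20],[-0.105,0.52,0,0.04,-0.064,0,20],[-0.13,0.63,0,0.05,-0.08,0,20],[-0.15,0.74,-0.03,0.06,-0.096,0,20],[-0.165,0.82,-0.07,0.0662,-0.106,0,20],[-0.173,0.846,-0.1,0.0662,-0.106,0,20],[-0.173,0.846,-0.1,0.0662,-0.106,0,20]]
  ]
}}

```text
time_s: 6.6
tool_pos: [0.5738, 0.1771, 0.1983]
tool_rot: [2.519, 1.749, 0.602]
contact_force: [0.3, -0.4, -2.1]
opening: 0.0275
grasp_force: 54.7
```

```bash
cat > chk.py <<'E'
from h import *
np.set_printoptions(precision=4,suppress=True)
home=np.array([.6176,.2027,.0805]);n=np.array([-.3246,-.2027,.9239])
s=sensors.get_state();M=R.from_rotvec(s['tool_rot']).as_matrix()
mouth=s['tool_pos']+.042*M[:,2];d=mouth-home
print(s['time_s'],'tcp',s['tool_pos'],'z',M[:,2],'f',s['contact_force'],'axial',s['contact_force']@n,'tq',s['torque'],'grip',s['grasp_force'],s['opening'])
print('mouth-home along n',d@n,'lateral',d-(d@n)*n,'tilt err deg',np.degrees(np.arccos(-M[:,2]@n)),'rot fix/180deg',np.degrees(np.cross(-M[:,2],n))/180)
E
python3 - <<'E'
from h import *
import json
for i in range(6): optics.capture("top")
exec(open('chk.py').read())
m=optics.camera_model("wrist");json.dump({k:np.array(v).tolist() for k,v in m.items()},open('w4.json','w'))
w=cap("wrist","w4.png");a=cap("side","s5.png");b=cap("top","t5.png")
c=lambda im,x,y,wd,h,k:cv2.resize(im[y:y+h,x:x+wd,::-1],None,fx=k,fy=k,interpolation=cv2.INTER_CUBIC)
cv2.imwrite('pics/c5.png',np.hstack([c(a,165,110,100,150,4),c(w,230,110,100,150,4)]))
E
```

```text
6.9 tcp [0.5764 0.1759 0.2018] z [ 0.3258  0.2021 -0.9236] f [-0.8169  0.7435 -2.1821] axial -1.9015615024704857 tq [-0.2474  0.3819  0.0251] grip 54.69877429286733 0.0273037695065325
mouth-home along n 0.08886718470974003 lateral [ 0.0014 -0.0003  0.0004] tilt err deg nan rot fix/180deg [0.0002 0.0004 0.0001]<string>:7: RuntimeWarning: invalid value encountered in arccos
```

View pics/c5.png

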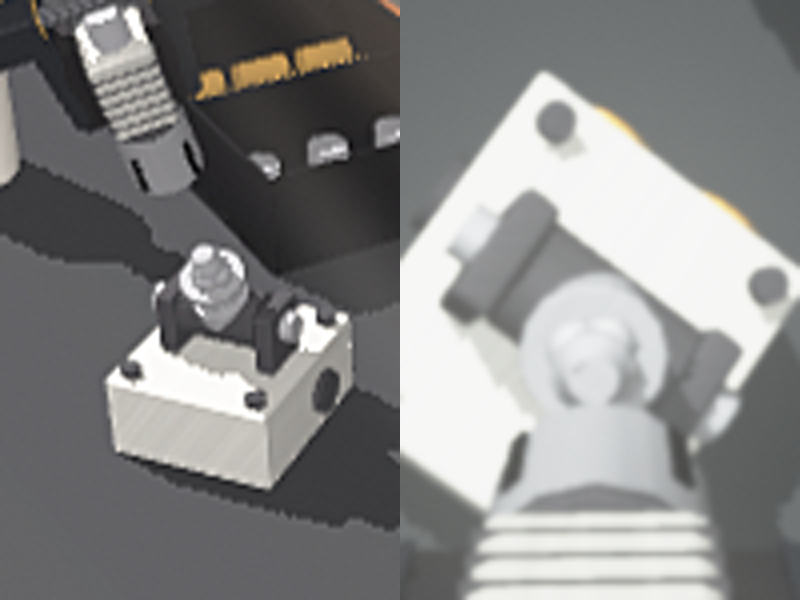

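Run:
```python
from h import *
import json
np.set_printoptions(precision=1,suppress=True)
home=np.array([.6176,.2027,.0805]);n=np.array([-.3246,-.2027,.9239])
s=sensors.get_state();M=R.from_rotvec(s['tool_rot']).as_matrix();tcp=s['tool_pos'];mo=tcp+.042*M[:,2]
w=json.load(open('w4.json'))
fw=lambda p:(np.array(proj(w,p))-[230-.4,110-.4])*4+[400,0]
S=optics.camera_model("side");fs=lambda p:(np.array(proj(S,p))-[165-.4,110-.4])*4
for nm,f in(('wrist',fw),('side',fs)):
  v=w if nm=='wrist' else S
  r=np.cross(np.array(v["world_from_camera"])[:3,2],n);r/=np.linalg.norm(r)
  print(nm,'tip',f(home+.026*n),'collar top edges',f(home+.01*n+.0155*r),f(home+.01*n-.0155*r),'tip edges',f(home+.026*n+.005*r),f(home+.026*n-.005*r))
  print(' mouth edges',f(mo+.016*r),f(mo-.016*r),'sleeve top',f(mo+.036*n+.016*r),f(mo+.036*n-.016*r),'tail',f(mo+.094*n))
  print(' px per mm lateral',f(mo+.001*M[:,0])-f(mo),f(mo+.001*M[:,1])-f(mo))
```

```text
wrist tip [595.9 378.6] collar top edges [671.6 356.8] [520.3 356.9] tip edges [621.7 378.6] [570.1 378.6]
 mouth edges [708.4 492.8] [493.3 492.9] sleeve top [731.7 597.9] [471.7 598.1] tail [604.2 906.4]
 px per mm lateral [-0.  -6.3] [ 6.7 -0. ]
side tip [201.2 253.3] collar top edges [178.1 283.3] [242.1 265.2] tip edges [190.7 256.3] [211.7 250.4]
 mouth edges [129.8 174.1] [200.8 154. ] sleeve top [105. 119.] [178.5  98.1] tail [100.2  10.4]
 px per mm lateral [-0.5 -1.6] [ 2.2 -0.7]
```

Run:
```python
from h import *
a=cv2.imread('pics/s5.png');w=cv2.imread('pics/w4.png')
c=lambda im,x,y:cv2.resize(im[y:y+100,x:x+66],None,fx=6,fy=6,interpolation=cv2.INTER_CUBIC)
cv2.imwrite('pics/c6.png',np.hstack([c(a,170,95),c(w,247,200)]))
```

```text
(no output)
```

View pics/c6.png

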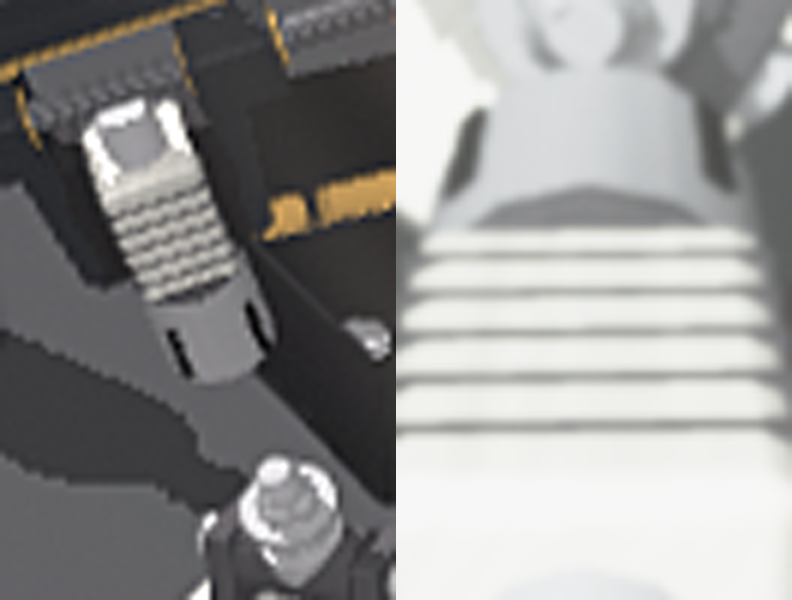

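```bash
cat > inhand.py <<'E'
from h import *
import json
from scipy.optimize import least_squares
np.set_printoptions(precision=2,suppress=True)
s=sensors.get_state();M=R.from_rotvec(s['tool_rot']).as_matrix();tcp=s['tool_pos']
w=json.load(open('w4.json'));S=optics.camera_model("side")
fw=lambda p:(np.array(proj(w,p))-[247-.42,200-.42])*6+[396,0]
fs=lambda p:(np.array(proj(S,p))-[170-.42,95-.42])*6
def pts(q):
    a,b,c,th=q[:4]
    # coupler axes in tool frame: z_c=-z_t, x_c=x_t ; pitch th about tool y ; pivot at grasp (42-.. )
    Q=R.from_euler('y',th).as_matrix()
    def P(x,y,z):
        v=np.array([x,y,-(z-60e-3)])       # about grip height 60 mm
        return tcp+M@(Q@v+[a,b,-.018+c])
    n=(P(0,0,1)-P(0,0,0));n/=np.linalg.norm(n)
    vs=np.array(S["world_from_camera"])[:3,2];r=np.cross(vs,n);r/=np.linalg.norm(r)
    W=np.array
    o=[]
    o+=[fw(P(.016,0,0))[1]-68, fw(P(.014,0,.036))[1]-228, fw(P(.014,0,.08))[1]-470, fw(P(.009,0,.08))[1]-572]
    o+=[(fw(P(.014,.014,.075))[0]+fw(P(.014,-.014,.075))[0])/2-592]
    m0=P(0,0,0);m1=P(0,0,.036)
    o+=list(fs(m0+.016*r)-[185,372])+list(fs(m0-.016*r)-[273,340])
    o+=list(fs(P(0,0,.094))-[133,135])
    return np.array(o)/6
for q0 in [np.zeros(4)]:
    print('nominal res px',pts(q0))
f=least_squares(pts,np.zeros(4));print('a,b,c mm',f.x[:3]*1e3,'pitch deg',np.degrees(f.x[3]));print(pts(f.x))
Q=R.from_euler('y',f.x[3]).as_matrix();print('mouth in tool mm',(Q@[0,0,.06]+[f.x[0],f.x[1],-.018+f.x[2]])*1e3-[0,0,1])
E
python3 inhand.py
```

```text
nominal res px [-3.87 -5.13 -1.05 -5.53  1.   -3.36 -3.44 -0.28 -3.16 -2.15 -4.87]
a,b,c mm [-4.44 -0.2   5.44] pitch deg 0.13187259888219405
[ 0.42 -0.79  2.73 -2.44  0.44 -2.09  0.36  0.95  0.65 -0.7  -0.49]
mouth in tool mm [-4.3  -0.2  46.44]
```

In the side crop the coupler seems to sit a few mm lower and off in tool x compared with nominal. I'll turn about the nipple axis, so the side camera sees that offset broadside, and measure it again.

Emit:
{"fn": "move_arm", "kwargs": {
  "moves": [
    [[0,0,0,-0.018,-0.011,0.051,20],[0,0,0,-0.036,-0.0225,0.1025,20],[0,0,0,-0.054,-0.034,0.154,20],[0,0,0,-0.072,-0.045,0.205,20],[0,0,0,-0.09,-0.056,0.257,20],[0,0,0,-0.1082,-0.0676,0.308,20],[0,0,0,-0.126,-0.079,0.359,20],[0,0,0,-0.126,-0.079,0.359,20],[0,0,0,-0.126,-0.079,0.359,20],[0,0,0,-0.126,-0.079,0.359,20]]
  ]
}}

```text
time_s: 8.3
tool_pos: [0.5756, 0.1768, 0.2012]
tool_rot: [0.996, 2.688, 0.452]
contact_force: [0.3, 0.6, -2.1]
opening: 0.0275
grasp_force: 54.7
```

Run:
```python
from h import *
import json
exec(open('chk.py').read())
print(M)
S=optics.camera_model("side");T=optics.camera_model("top")
mo=s['tool_pos']+.042*M[:,2]
for z in(0,.036,.094): print(z,proj(S,mo+z*n),proj(T,mo+z*n))
for k in range(3): print('1mm tool axes',k,proj(S,mo+.001*M[:,k])-proj(S,mo))
m=optics.camera_model("wrist");json.dump({k:np.array(v).tolist() for k,v in m.items()},open('w7.json','w'))
json.dump([s['tool_pos'].tolist(),M.tolist()],open('p7.json','w'))
a=cap("side","s7.png");t=cap("top","t7.png");w=cap("wrist","w7.png")
c=lambda im,x,y,k=6,ww=66,h=100:cv2.resize(im[y:y+h,x:x+ww,::-1],None,fx=k,fy=k,interpolation=cv2.INTER_CUBIC)
u=proj(S,mo).astype(int);x,y=u[0]-33,u[1]-55
print('side crop org',x,y,'wrist org 247 190')
cv2.imwrite('pics/c7.png',np.hstack([c(a,x,y),c(w,247,190)]))
```

```text
8.3 tcp [0.5756 0.1768 0.2012] z [ 0.325   0.2033 -0.9236] f [ 0.2676  0.6262 -2.0945] axial -2.1488898134945944 tq [-0.219   0.2992 -0.0045] grip 54.69838799720691 0.02753554209294109
mouth-home along n 0.08836747862790882 lateral [0.0003 0.0005 0.0002] tilt err deg nan rot fix/180deg [-0.0002  0.0001 -0.    ]
[[-0.7393  0.5897  0.325 ]
 [ 0.6636  0.7199  0.2033]
 [-0.1141  0.3659 -0.9236]]
0 [205.595  150.7557] [159.4328 215.4285]
0.036 [199.7067 136.8961] [156.2406 220.7433]
0.094 [189.2889 112.3749] [150.1407 230.8994]
1mm tool axes 0 [-0.555   0.0313]
1mm tool axes 1 [ 0.0784 -0.4456]
1mm tool axes 2 [0.1578 0.3711]
side crop org 172 95 wrist org 247 190<string>:7: RuntimeWarning: invalid value encountered in arccos
```

View pics/c7.png

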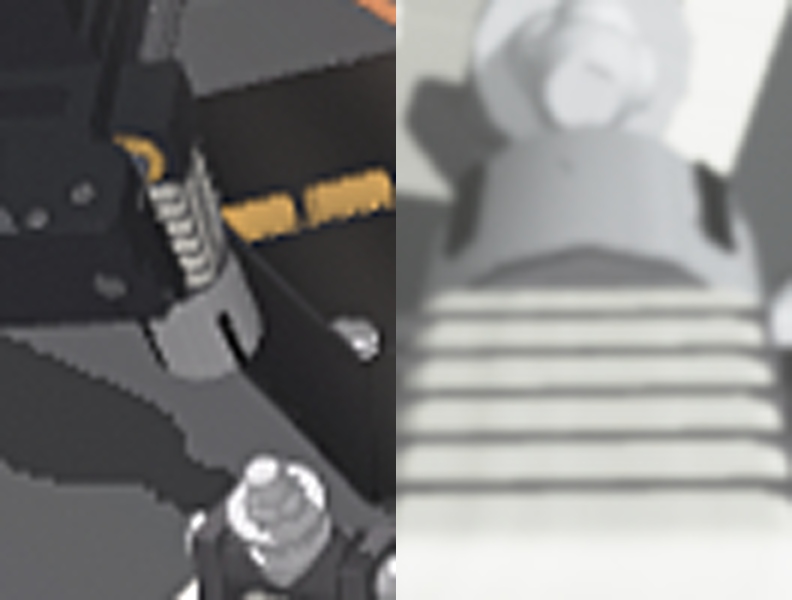

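The side crop shows the sleeve mouth centre near (211,346), against (204,337) predicted. The lateral offset is about -1 mm in tool x, inside the taper's capture range. I'll make a small correction and go in to just above the tip.

Emit:
{"fn": "move_arm", "kwargs": {
  "moves": [
    [[0.007,0.005,-0.02,0,0,0,20],[0.014,0.01,-0.045,0,0,0,20],[0.021,0.015,-0.07,0,0,0,20],[0.028,0.02,-0.09,0,0,0,20],[0.034,0.024,-0.105,0,0,0,20],[0.038,0.027,-0.117,0,0,0,20],[0.04,0.028,-0.1224,0,0,0,20],[0.04,0.028,-0.1224,0,0,0,20],[0.04,0.028,-0.1224,0,0,0,20],[0.04,0.028,-0.1224,0,0,0,20]]
  ]
}}

```text
time_s: 9.7
tool_pos: [0.5917, 0.188, 0.1525]
tool_rot: [0.993, 2.689, 0.452]
contact_force: [0.1, 0.4, -2.0]
opening: 0.0275
grasp_force: 54.7
```

```bash
sed -i 's/np.degrees(np.arccos(-M\[:,2\]@n))/0/' chk.py; python3 chk.py; python3 -c "
from h import *
cap('wrist','w8.png')"
```

```text
9.7 tcp [0.5917 0.188  0.1525] z [ 0.3254  0.2033 -0.9235] f [ 0.1382  0.3966 -1.9543] axial -1.9308259171159976 tq [-0.1923  0.3144 -0.0139] grip 54.69850098916808 0.02753207535105271
mouth-home along n 0.0358901351628934 lateral [-0.0006  0.0011  0.    ] tilt err deg 0 rot fix/180deg [-0.0002  0.0003 -0.    ]
```

Emit:
{"fn": "move_arm", "kwargs": {
  "moves": [
    [[0.0016,0.001,-0.0046,0,0,0,20],[0.0032,0.002,-0.0092,0,0,0,20],[0.0048,0.003,-0.0138,0,0,0,20],[0.0064,0.004,-0.0184,0,0,0,20],[0.008,0.005,-0.023,0,0,0,20],[0.0097,0.0061,-0.0277,0,0,0,20],[0.0097,0.0061,-0.0277,0,0,0,20],[0.0097,0.0061,-0.0277,0,0,0,20],[0.0097,0.0061,-0.0277,0,0,0,20],[0.0097,0.0061,-0.0277,0,0,0,20]]
  ]
}}

```text
time_s: 11.0
tool_pos: [0.5955, 0.1905, 0.1412]
tool_rot: [0.993, 2.689, 0.452]
contact_force: [0.5, 0.0, -2.3]
opening: 0.0272
grasp_force: 54.7
```

```bash
python3 chk.py
```

```text
11.0 tcp [0.5955 0.1905 0.1412] z [ 0.325   0.2033 -0.9236] f [ 0.5285  0.0422 -2.3299] axial -2.3327247292864968 tq [-0.182   0.2691  0.0205] grip 54.69830893463218 0.027171350889369287
mouth-home along n 0.02369943636957465 lateral [-0.0008  0.0011 -0.    ] tilt err deg 0 rot fix/180deg [-0.0002  0.0002 -0.    ]
```

Emit:
{"fn": "move_arm", "kwargs": {
  "moves": [
    [[0.0012,0.0008,-0.0035,0,0,0,20],[0.0024,0.0016,-0.007,0,0,0,20],[0.0037,0.0023,-0.0105,0,0,0,20],[0.005,0.0031,-0.0142,0,0,0,20],[0.0062,0.0039,-0.0178,0,0,0,20],[0.0062,0.0039,-0.0178,0,0,0,20],[0.0062,0.0039,-0.0178,0,0,0,20],[0.0062,0.0039,-0.0178,0,0,0,20],[0.0062,0.0039,-0.0178,0,0,0,20],[0.0062,0.0039,-0.0178,0,0,0,20]]
  ]
}}

```text
time_s: 12.25
tool_pos: [0.5979, 0.192, 0.134]
tool_rot: [0.993, 2.689, 0.452]
contact_force: [-0.7, -2.0, -2.0]
opening: 0.0273
grasp_force: 54.7
```

```bash
python3 chk.py
```

```text
12.25 tcp [0.5979 0.192  0.134 ] z [ 0.3249  0.2032 -0.9237] f [-0.7485 -1.9579 -2.0444] axial -1.248963760546663 tq [-0.4816  0.3294 -0.0787] grip 54.68788096681237 0.027264513685322
mouth-home along n 0.01595028689848044 lateral [-0.0009  0.0011 -0.0001] tilt err deg 0 rot fix/180deg [-0.0002  0.0001 -0.    ]
```

Emit:
{"fn": "move_arm", "kwargs": {
  "moves": [
    [[-0.0008,-0.0015,0,0,0,0,20],[0.0,-0.001,-0.0023,0,0,0,20],[0.0008,-0.0005,-0.0046,0,0,0,20],[0.0024,0.0005,-0.0092,0,0,0,20],[0.004,0.0015,-0.0138,0,0,0,20],[0.0056,0.0026,-0.0185,0,0,0,20],[0.0073,0.0036,-0.0231,0,0,0,20],[0.0073,0.0036,-0.0231,0,0,0,20],[0.0073,0.0036,-0.0231,0,0,0,20],[0.0073,0.0036,-0.0231,0,0,0,20]]
  ]
}}

```text
time_s: 13.5
tool_pos: [0.6012, 0.1935, 0.1243]
tool_rot: [0.994, 2.688, 0.452]
contact_force: [5.3, 0.0, -6.8]
opening: 0.0276
grasp_force: 54.7
```

```bash
python3 chk.py
```

```text
13.5 tcp [0.6012 0.1935 0.1243] z [ 0.3254  0.2031 -0.9235] f [ 5.3176  0.0091 -6.827 ] axial -8.035400392265133 tq [-0.4236 -0.3867 -0.1761] grip 54.707348308840984 0.027586783133232786
mouth-home along n 0.0056901512754224 lateral [-0.0009  0.0004 -0.0002] tilt err deg 0 rot fix/180deg [-0.0002  0.0003  0.    ]
```

Emit:
{"fn": "move_arm", "kwargs": {
  "moves": [
    [[0.0012,0.0002,-0.0023,0,0,0,20],[0.002,0.0007,-0.0046,0,0,0,20],[0.0028,0.0012,-0.007,0,0,0,20],[0.0037,0.0017,-0.0093,0,0,0,20],[0.0046,0.0022,-0.0116,0,0,0,20],[0.0055,0.0027,-0.0139,0,0,0,20],[0.0055,0.0027,-0.0139,0,0,0,20],[0.0055,0.0027,-0.0139,0,0,0,20],[0.0055,0.0027,-0.0139,0,0,0,20],[0.0055,0.0027,-0.0139,0,0,0,20]]
  ]
}}

```text
time_s: 14.75
tool_pos: [0.6031, 0.1946, 0.1192]
tool_rot: [0.993, 2.689, 0.452]
contact_force: [-2.1, -2.7, 2.8]
opening: 0.0275
grasp_force: 54.7
```

```bash
python3 chk.py
```

```text
14.75 tcp [0.6031 0.1946 0.1192] z [ 0.325   0.2033 -0.9236] f [-2.086  -2.7392  2.7766] axial 3.797667215734408 tq [-0.7146  0.3268 -0.0833] grip 54.682773649692535 0.02754084627356875
mouth-home along n 0.0001367045513418848 lateral [-0.0008  0.0005 -0.0002] tilt err deg 0 rot fix/180deg [-0.0002  0.0002 -0.    ]
```

Emit:
{"fn": "move_arm", "kwargs": {
  "moves": [
    [[0.0003,-0.0004,-0.001,0,0,0,20],[0.0006,-0.0002,-0.002,0,0,0,20],[0.0009,0.0001,-0.003,0,0,0,20],[0.0012,0.0003,-0.004,0,0,0,20],[0.0015,0.0005,-0.0046,0,0,0,20],[0.0015,0.0005,-0.0046,0,0,0,20],[0.0015,0.0005,-0.0046,0,0,0,20],[0.0015,0.0005,-0.0046,0,0,0,20],[0.0015,0.0005,-0.0046,0,0,0,20],[0.0015,0.0005,-0.0046,0,0,0,20]]
  ]
}}

```text
time_s: 16.0
tool_pos: [0.6035, 0.1946, 0.1186]
tool_rot: [0.992, 2.689, 0.452]
contact_force: [-11.5, -9.4, 15.8]
opening: 0.0279
grasp_force: 54.7
```

```bash
python3 chk.py
```

```text
16.0 tcp [0.6035 0.1946 0.1186] z [ 0.3248  0.2033 -0.9237] f [-11.5028  -9.3939  15.8068] axial 20.24182666269041 tq [-0.8959  1.2877 -0.0886] grip 54.67134827747941 0.027859978094912214
mouth-home along n -0.0005719718311409241 lateral [-0.0007  0.0004 -0.0002] tilt err deg 0 rot fix/180deg [-0.0002  0.0001 -0.    ]
```

Emit:
{"fn": "move_arm", "kwargs": {
  "moves": [
    [[-0.0008,-0.0008,0,0,0,0,20],[-0.0008,-0.0008,0,0,0,0,20],[-0.0008,-0.0008,0,0,0,0,20],[-0.0008,-0.0008,0,0,0,0,20],[-0.0008,-0.0008,0,0,0,0,20],[-0.0008,-0.0008,0,0,0,0,20],[-0.0008,-0.0008,0,0,0,0,20],[-0.0008,-0.0008,0,0,0,0,20],[-0.0008,-0.0008,0,0,0,0,20],[-0.0008,-0.0008,0,0,0,0,20]]
  ]
}}

```text
time_s: 17.25
tool_pos: [0.6034, 0.1946, 0.1186]
tool_rot: [0.992, 2.689, 0.453]
contact_force: [-10.2, -6.5, 13.6]
opening: 0.0274
grasp_force: 54.7
```

Emit:
{"fn": "move_arm", "kwargs": {
  "moves": [
    [[0,0,0,0,0,0,20],[0,0,0,0,0,0,20],[0,0,0,0,0,0,20],[0,0,0,0,0,0,20],[0,0,0,0,0,0,20],[0,0,0,0,0,0,20],[0,0,0,0,0,0,20],[0,0,0,0,0,0,20],[0,0,0,0,0,0,20],[0,0,0,0,0,0,20]]
  ]
}}

```text
time_s: 18.5
tool_pos: [0.6035, 0.1946, 0.1186]
tool_rot: [0.992, 2.689, 0.453]
contact_force: [-9.8, -6.3, 15.2]
opening: 0.0273
grasp_force: 54.7
```

```bash
python3 chk.py
python3 - <<'E'
from h import *
# collar visible? compare side/wrist pictures
a=cap("side","s9.png");w=cap("wrist","w9.png")
c=lambda im,x,y,k=6,ww=66,h=100:cv2.resize(im[y:y+h,x:x+ww,::-1],None,fx=k,fy=k,interpolation=cv2.INTER_CUBIC)
cv2.imwrite('pics/c9.png',np.hstack([c(a,185,115),c(w,247,150)]))
E
```

```text
18.5 tcp [0.6035 0.1946 0.1186] z [ 0.3254  0.2036 -0.9234] f [-9.7978 -6.272  15.1911] axial 18.48679570520577 tq [-0.6816  1.0141 -0.0417] grip 54.67436470091343 0.02733232950441895
mouth-home along n -0.0005394715999023286 lateral [-0.0007  0.0003 -0.0002] tilt err deg 0 rot fix/180deg [-0.0003  0.0003 -0.    ]
```

```bash
python3 -c "
from workcell import job
print(job.job_done())"
```

```text
the job is handed in; nothing more can be done
None
```

I handed the job in with the middle-sized coupler snapped onto the nipple and pressed against its firm stop with about 18 N; the judge's result was not shown. The snap and stop are read from forces and arm position, since my 10 pictures were used up; no bystander was touched on purpose.

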